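Unload two fang bolts from a barred bolt carrier

ROBOT

A 6-joint arm with a two-finger parallel gripper is mounted at the origin on the work surface. World frame = base frame: x ahead of the robot, y to its left, z up, the work surface at z = 0. Lengths are in m, angles in rad, forces in N, time in s.
With the tool pointing down it reaches from about 0.375 to 0.925 m from the base axis. Payload 5.7 kg.
Tool frame: the origin (TCP) lies midway between the tips of the shut fingers; the grasp point (between the pads) lies 19 mm behind it; z points along the fingers, x is the direction in which the jaws open and shut, and the axes are right-handed (so a half turn about z gives the same grasp; the last joint's range is limited). The gripper opens to 85 mm and grips with 20 to 120 N. Pads are 22 mm wide; open, the fingers measure 114 mm over their backs; the gripper's body (76 mm by 85 mm) begins 54 mm behind the grasp point. The pads swing forward as they close: fully open they stand 13 mm farther back than shut.
Start: joints at [1.009, 0.359, 1.51, -0, 1.272, -0.115], TCP at [0.259, 0.541, 0.231] pointing down, gripper open.
Joint ranges: [-2.97, 2.97], [-1.01, 2.36], [0.21, 2.38], [-0.96, 4.11], [0.2, 2.71], [-2.98, 2.98]. Speed limits (rad/s): [2.39, 2.39, 3.14, 3.14, 3.14, 3.14].

INTERFACE

Orientations are given as a rotation vector (axis times angle).
In Python, from workcell import env, get_image, camera_model gives the robot as it stands.
- The arm moves only by the tool apply_moves, never from a script. Its arguments are lists of equal length, an entry for each row: "turn": the turn, a rotation vector about the world's x, y, z in degrees, a list of three; "travel": the shift along the world's x, y, z in cm, a list of three; "gripper": the opening in per cent of the stroke, from 0 (shut) to 100 (fully open). A call has exactly 5 rows; each row is the pose to reach, as a shift and turn from the pose measured when the call began; what a row does not reach only later rows make up. A row lasts 1/8 s, in which the tool goes at most 62.5 mm and 10.7 degrees, less where a joint would pass 70% of its speed; a pose out of reach is approached as far as the arm can. A call with a gripper value outside its range is refused whole. The fingers move at their own pace and stop on an object; the grip force is fixed at half the most. Time passes only in rows, so rows that repeat a pose let the fingers close, or fill a call up. It gives the time, the measured TCP pose, the force and the opening at its end, in the units of the state.
- env.read_state(): the state, without advancing time (a new reading comes with each control period).
- get_image(name): name is "side" or "top"; returns the picture (480x640x3 uint8, blue, green, red); there is no depth.
- camera_model(name): a dict with "fovy" (degrees; the focal length in pixels is half the picture's height over the tangent of half this angle, whatever the lens; pixels are square), "cx", "cy" (the principal point, pixels), "distortion" ([k1, k2, p1, p2, k3] as OpenCV has them; the pictures are not rectified), "world_to_cam" (4x4, takes a point from world to camera coordinates). Camera axes: x right, y down, z forward; pixel columns grow to the right and rows downward; lengths in m; the calibration is good to about 2 mm. A picture is of the moment at which its call begins. camera_model takes no time and is no camera call.
- env.sign_off(): hands the job in, once; it reports no verdict.
The state is a dict: "time": time; "joint_positions": joint angles; "dq": joint speeds; "joint_torque": joint torques, N m; "position": TCP position; "eef_rot": TCP orientation; "ft_force": force on the tool from outside, world axes, zero at the start; "torque": the same for the moment, N m; "opening": finger opening in m.
Only numpy, scipy, OpenCV 4.12 (cv2) and the standard library are available. Lean on these libraries where they do the work, as an engineer would, in place of code of your own. Each camera call takes 0.05 s, during which the arm holds its last target.

TASK

Unload the bolt carrier for inspection: lift its retaining bar up out of the two open brackets and lay it flat on the bench, clear of the carrier and the tray, then take out both rusty bolts and lay them flat on the floor of the shallow tray, neither one on top of the other. Set everything down rather than dropping it, and leave the test rig and the gauges and plate on the bench alone.

Things in the scene. Friction and masses are not known exactly. Their poses are not given: they have to be found in the camera images.
- carrier: Bolt carrier: grey welded steel frame, fixed; may stand left or right, yaw varies. Base 225 x 165 x 8 mm, origin centre of underside, z up, x along the bar, y along the bolts. Bolts lie at x = -30 and +30 mm, axes 52 mm up, each in two V rests (18 mm long, at y = -71 and +39 mm, 53 mm high, reaching 20 mm either side). From y = -60 to +28 mm the shanks are free all round down to the base, but for the bar.
- bracket_near (a point): Floor of the carrier's bracket at its -x end, 69 mm above the bench. The bracket (17 mm long in x, from 90 mm off the carrier's centre; 28 mm wide) has a slot 20 mm wide, open at the top (89 mm above the bench) and inward, closed at the outer end. One end of the bar lies in it.
- bracket_far (a point): The same for the like bracket at the carrier's +x end, in which the other end of the bar lies.
- end_plate (a point): Middle of the top edge of the carrier's upright end plate, 68 mm above the bench, 140 mm wide, 6 mm thick, just beyond the bolt heads (carrier y = +80 mm).
- bar: Retaining bar: plain steel, 16 x 16 mm, 200 mm long, about 0.4 kg, with a black rubber strip 4 mm thick, 150 mm long, underneath. Origin at the middle of the steel; x along the bar, z up; rubber reaches 12 mm below the origin. Starts loose in the brackets, origin 77 mm above the bench, rubber 2 mm above the bolts. Held by its weight only: lifts straight up, clear of the brackets after about 22 mm.
- bolt_a: Rusty fang bolt, about 0.57 kg: round shank 22 mm diameter, 150 mm long; hexagon head 36 mm across flats, 15 mm thick. Origin on the axis by the centre of mass; y along the axis: head from +55 to +70 mm, threaded tip at -95 mm. Starts in either place of the carrier, head to carrier +y; lifts straight up once the bar is out. Lying on a flat floor its origin is 13 to 17 mm above that floor.
- bolt_b: The second fang bolt, the same in every way as bolt_a; starts in the other place of the carrier.
- tray: Shallow open metal tray with a grey rubber floor, 240 (x) x 220 (y) x 30 mm high, walls and floor 5 mm thick, 230 x 210 mm inside; fixed. Origin at the centre of its underside, z up. Position and yaw vary; it stands across the robot's centre line from the carrier, with at least 150 mm of bare bench between the two.
- rig: Bystander: push-button test rig, a low machine fastened to the bench beyond the work, base 100 (own x) x 240 (own y) mm, 84 mm high, with a horizontal steel ram and a red button. Origin at the centre of its underside.
- rig_button (a joint): Red push button of the test rig: 0 up, 0.006 m fully pressed. Not to be pressed.
- rig_ram (a joint): Steel ram of the test rig, stiff slide: 0 to 0.03 m. Not to be moved.
- ring_gauge: Bystander: chrome ring gauge, 90 mm outside, 24 mm high, loose, lying flat on the bench beyond the work. Origin at the centre of its underside.
- clip_plate: Bystander: grey iron clip plate, 75 x 110 mm, up to 26 mm high, loose. Origin at the centre of its underside.
- depth_gauge: Bystander: green anodised depth gauge with a steel blade, about 120 x 90 mm, 38 mm high, loose. Origin at its underside where blade and foot cross.
Things that resemble listed ones, but are neither listed nor needed, are in the scene too. Leave any green or turquoise look-alike of the bolt_b alone.

How it is judged:
On the way, in this order (a step that is already met when the one before it is completed fails the run):
1. the bar is lifted clear above both brackets while both bolts still lie in their V rests (z of bar in the frame of carrier above 0.099 m and z of bolt_a in the frame of carrier between 0.044 and 0.06 m and y of bolt_a in the frame of carrier between -0.03 and 0.03 m and z of bolt_b in the frame of carrier between 0.044 and 0.06 m and y of bolt_b in the frame of carrier between -0.03 and 0.03 m), for 0.1 s.
2. the bar lies flat on the bench, let go, clear of carrier and tray, both bolts still in the carrier (height (world z) of bar below 0.018 m and angle between bar's own x axis and vertical between 1.5 and 1.642 rad and contact force between bar and tray below 0.05 N and contact force between bar and carrier below 0.05 N and contact force between the fingers and bar below 0.05 N and linear speed of bar below 0.02 m/s and angular speed of bar below 0.2 rad/s and z of bolt_a in the frame of carrier between 0.044 and 0.06 m and y of bolt_a in the frame of carrier between -0.03 and 0.03 m and z of bolt_b in the frame of carrier between 0.044 and 0.06 m and y of bolt_b in the frame of carrier between -0.03 and 0.03 m), for 0.2 s.
At the end, for the whole second after the job is handed in: The bar lies flat (within 4 degrees) and at rest on the bench, centre under 18 mm up, touching neither carrier nor tray. Both bolts are at rest on the floor inside the tray: origins within its walls and under 28 mm above its underside, axes within 8 degrees of level (height (world z) of bar below 0.018 m and angle between bar's own x axis and vertical between 1.5 and 1.642 rad and contact force between bar and tray below 0.05 N and contact force between bar and carrier below 0.05 N and linear speed of each of bar, bolt_a, bolt_b below 0.02 m/s and angular speed of each of bar, bolt_a, bolt_b below 0.2 rad/s and x of bolt_a in the frame of tray between -0.112 and 0.112 m and y of bolt_a in the frame of tray between -0.102 and 0.102 m and z of each of bolt_a, bolt_b in the frame of tray below 0.028 m and angle between bolt_a's own y axis and vertical between 1.43 and 1.711 rad and x of bolt_b in the frame of tray between -0.112 and 0.112 m and y of bolt_b in the frame of tray between -0.102 and 0.102 m and angle between bolt_b's own y axis and vertical between 1.43 and 1.711 rad).
It fails at once if the bar or a bolt is dropped (falls free faster than 1 m/s, a drop of about 50 mm) ((linear speed of bar above 1 m/s and contact force between the fingers and bar below 0.05 N) or (linear speed of bolt_a above 1 m/s and contact force between the fingers and bolt_a below 0.05 N) or (linear speed of bolt_b above 1 m/s and contact force between the fingers and bolt_b below 0.05 N)).
It fails at once if the ring gauge, clip plate or depth gauge is pushed more than 15 mm from its place (distance of any of ring_gauge, clip_plate, depth_gauge from where it was at the start of the episode above 0.015 m).
It fails at once if the test rig is disturbed: its button pressed more than 3 mm or its ram moved more than 5 mm (value of joint rig_button above 0.003 m or value of joint rig_ram above 0.005 m).
It also fails if it takes over 72 s, if anything falls off the work surface, if the arm or the gripper's body presses on something with over 40 N, if the wrist force passes 120 N, or if a joint passes its speed limit or range.

## Working session

There is one attempt and no reset: what is moved stays moved. The work goes in short steps, Python scripts to look and compute and a tool call to move; the robot and the scene stay as the last step left them, time stands still between calls to the robot, and variables do not carry over. Pictures are saved under pics/ and viewed, and the job is handed in when it is done.

Besides the shell and the picture viewer there is one more tool, called as name(argument=value, ...), one argument or row to a line, values as JSON. apply_moves: Moves the arm, as the interface text tells. Its arguments: {"type":"object","properties":{"turn":{"type":"array"},"travel":{"type":"array"},"gripper":{"type":"array"}},"required":["turn","travel","gripper"]}

```bash
ls; mkdir -p pics; python3 - <<'E'
from workcell import env,get_image,camera_model
import cv2
s=env.read_state();print(s)
for n in("side","top"):
    cv2.imwrite(f"pics/{n}0.png",get_image(n)); m=camera_model(n);print(n,m)
E
```

```text
pics
{'time': 0.0, 'joint_positions': array([ 1.00887696e+00,  3.59507646e-01,  1.51146419e+00, -2.13300115e-05,
        1.27250187e+00, -1.15091202e-01]), 'dq': array([ 2.45857124e-04,  1.99941441e-03,  6.04588276e-04,  4.18989226e-04,
        6.89976545e-05, -6.42912162e-04]), 'joint_torque': array([ 4.84253891e-03, -5.27645516e+01, -2.78621829e+01,  3.23471259e-04,
        1.33247839e-02, -1.75271850e-05]), 'position': array([0.2588981 , 0.54049289, 0.23043993]), 'eef_rot': array([ 2.65770456e+00,  1.67361324e+00, -2.65004825e-03]), 'ft_force': array([ 0.56645509, -0.35023397,  0.95695569]), 'torque': array([-0.04051566, -0.01673774,  0.0006609 ]), 'opening': 0.08529996959888467}
side {'fovy': 55.481869053118636, 'cx': 313.4907862270203, 'cy': 237.51672746166383, 'distortion': array([-0.00740497,  0.        ,  0.        ,  0.        ,  0.        ]), 'world_to_cam': array([[ 0.97405035, -0.22623064, -0.00675359, -0.47563588],
       [-0.16170683, -0.67474145, -0.72012143,  0.21342901],
       [ 0.1583566 ,  0.70252663, -0.69381519,  1.03846822],
       [ 0.        ,  0.        ,  0.        ,  1.        ]])}
top {'fovy': 44.56687877127365, 'cx': 313.1860473391746, 'cy': 237.74658031485205, 'distortion': array([-0.01707599,  0.        ,  0.        ,  0.        ,  0.        ]), 'world_to_cam': array([[ 0.02221735, -0.99974196, -0.00473312,  0.10122612],
       [-0.99270687, -0.02149941, -0.11862057,  0.52363808],
       [ 0.1184882 ,  0.00733404, -0.99292837,  1.51049581],
       [ 0.        ,  0.        ,  0.        ,  1.        ]])}
```

View pics/top0.png

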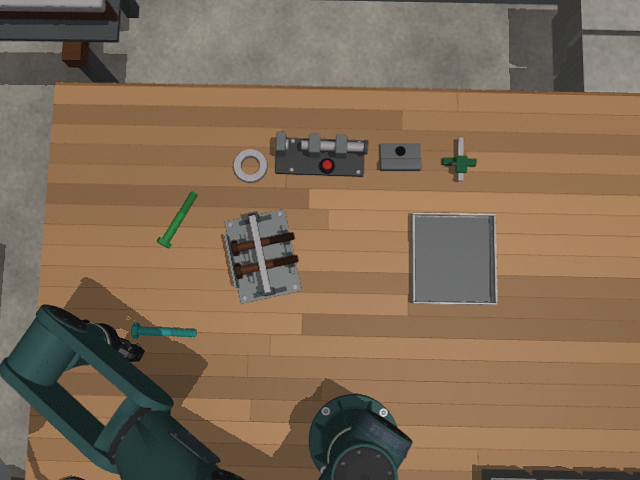

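View pics/side0.png

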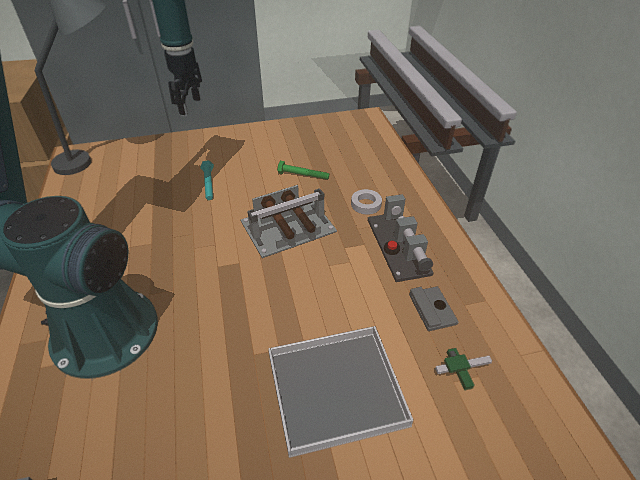

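The top view shows the carrier at (262,256), with the bar running (255,215)-(268,292) and two brown bolts at (262,243) and (266,266). The tray is at (454,258). The bolt look-alikes are green at (178,220) and turquoise at (164,331). The two brown ones in the carrier fit the rusty bolts. I'll enlarge both views to confirm and to measure.

```bash
python3 - <<'E'
import cv2
t=cv2.imread("pics/top0.png")[200:310,210:310];cv2.imwrite("pics/tc.png",cv2.resize(t,None,fx=5.4,fy=5.4,interpolation=cv2.INTER_CUBIC))
t=cv2.imread("pics/side0.png")[175:265,235:345];cv2.imwrite("pics/sc.png",cv2.resize(t,None,fx=6,fy=6,interpolation=cv2.INTER_CUBIC))
E
```

```text
(no output)
```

View pics/tc.png

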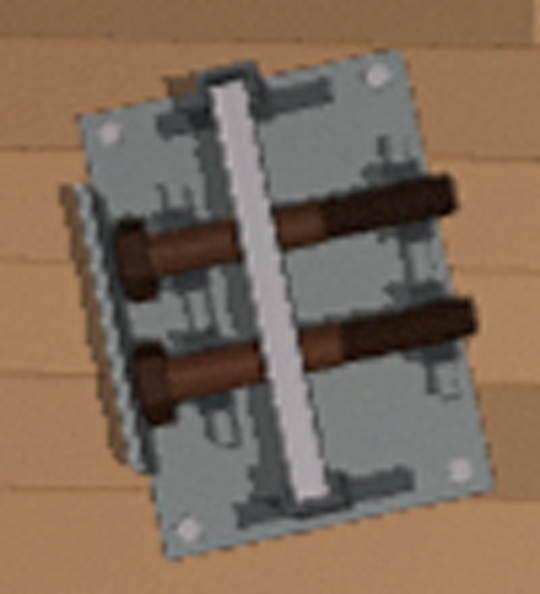

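View pics/sc.png

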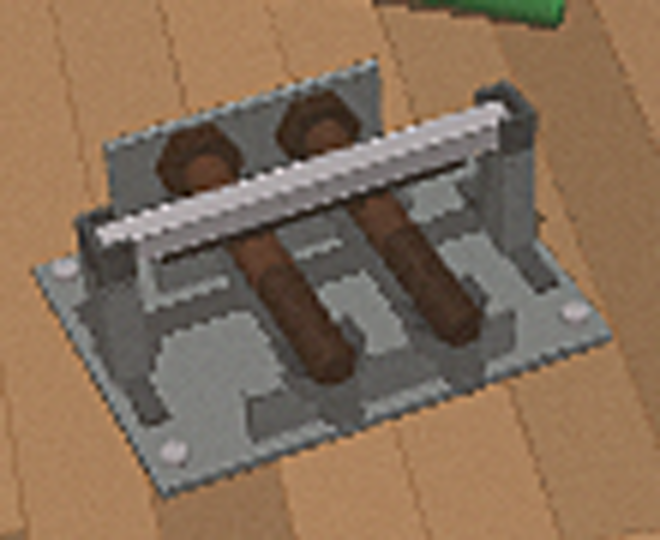

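```bash
cat > h.py <<'E'
import numpy as np,cv2
from workcell import env,get_image,camera_model
from scipy.optimize import least_squares
from scipy.spatial.transform import Rotation as R
def cam(n):
    m=camera_model(n);f=240/np.tan(np.radians(m["fovy"])/2)
    K=np.array([[f,0,m["cx"]],[0,f,m["cy"]],[0,0,1]]);return K,m["distortion"],m["world_to_cam"]
C={n:cam(n) for n in("side","top")}
def proj(n,P):
    K,d,T=C[n];return cv2.projectPoints(np.atleast_2d(P).astype(float),cv2.Rodrigues(T[:3,:3])[0],T[:3,3],K,d)[0][:,0]
def ray(n,px):
    K,d,T=C[n];u=cv2.undistortPoints(np.array([[px]],float),K,d)[0,0]
    o=-T[:3,:3].T@T[:3,3];v=T[:3,:3].T@np.array([u[0],u[1],1]);return o,v/np.linalg.norm(v)
def onz(n,px,z):
    o,v=ray(n,px);return o+v*(z-o[2])/v[2]
def tri(a,b):
    r=least_squares(lambda p:np.r_[proj("side",p)[0]-a,proj("top",p)[0]-b],[.5,.2,.05]);return r.x,np.abs(r.fun).max()
def frame(p): # x,y,z,yaw
    return lambda L:np.atleast_2d(L)@R.from_euler("z",p[3]).as_matrix().T+np.array(p[:3])
def st():
    s=env.read_state();M=R.from_rotvec(s["eef_rot"]).as_matrix()
    print(round(s["time"],2),"tcp",s["position"].round(4),"jawx",M[:,0].round(3),"z",M[:,2].round(3),"F",s["ft_force"].round(1),"T",s["torque"].round(2),"op",round(s["opening"],4),"q",s["joint_positions"].round(2))
    return s,M
E
python3 - <<'E'
from h import *
T=lambda x,y:(x/5.4+210-.4,y/5.4+200-.4)
S=lambda x,y:(x/6+235-.4,y/6+175-.4)
obs=[("top",T(80,115),(.1125,.0825,.008)),("top",T(405,50),(.1125,-.0825,.008)),("top",T(492,488),(-.1125,-.0825,.008)),("top",T(168,557),(-.1125,.0825,.008)),
("side",S(38,268),(-.1125,.0825,.008)),("side",S(165,490),(-.1125,-.0825,.008)),("side",S(610,335),(.1125,-.0825,.008)),
("side",S(105,145),(-.07,.083,.068)),("side",S(378,62),(.07,.083,.068))]
def f(p,sel=("top","side")):
    g=frame(p);return np.concatenate([proj(n,g(L))[0]-a for n,a,L in obs if n in sel])
r=least_squares(f,[.6,.2,0,.2]);print(r.x.round(4),np.degrees(r.x[3]),r.fun.round(1))
p=r.x
for nm,a,b in [("barfar",S(500,108),T(228,88)),("barnear",S(103,230),T(312,498)),("tipnear",S(325,360),T(475,313)),("tipfar",S(462,325),T(455,193)),("plateL",S(105,145),T(130,470)),("plateR",S(378,62),T(70,188))]:
    x,e=tri(a,b);l=R.from_euler("z",-p[3]).as_matrix()@(x-[p[0],p[1],0]);print(nm,x.round(4),"local",l.round(4),round(e,2))
np.save("carrier.npy",p)
g=frame(p)
box=lambda x0,x1,y0,y1,z0,z1:[[x,y,z] for x in(x0,x1) for y in(y0,y1) for z in(z0,z1)]
parts=[(box(-.1,.1,-.008,.008,.069,.085),(0,0,255)),(box(-.1125,.1125,-.0825,.0825,0,.008),(0,255,0))]
for sx in(-.03,.03): parts.append((box(sx-.011,sx+.011,-.095,.055,.041,.063),(255,255,0)))
E=[(i,j) for i in range(8) for j in range(i) if bin(i^j).count("1")==1]
for n,(x0,y0,w,h,k) in {"top":(210,200,100,110,5),"side":(235,175,110,90,6)}.items():
    im=cv2.resize(cv2.imread(f"pics/{n}0.png")[y0:y0+h,x0:x0+w],None,fx=k,fy=k,interpolation=cv2.INTER_CUBIC)
    for b,c in parts:
        q=((proj(n,g(b))-[x0,y0]+.5)*k).astype(int)
        for i,j in E: cv2.line(im,tuple(map(int,q[i])),tuple(map(int,q[j])),c,1)
    cv2.imwrite(f"pics/o_{n}.png",im)
a=cv2.imread("pics/o_top.png");b=cv2.imread("pics/o_side.png")
E
```

```text
[ 0.4734  0.2471 -0.      0.2286] 13.098367941008911 [-0.3  0.1 -0.3 -0.4  0.5  0.7 -0.6  0.7 -0.4  0.  -0.3  0.6  1.4  0.1
  0.3 -0.2  0.4 -0.2]
barfar [0.5658 0.27   0.0885] local [0.0952 0.0013 0.0885] 0.57
barnear [0.3754 0.2239 0.0915] local [-0.1007 -0.0005  0.0915] 0.02
tipnear [0.4621 0.1517 0.0617] local [-0.0326 -0.0904  0.0617] 1.33
tipfar [0.5223 0.1627 0.0587] local [ 0.0285 -0.0933  0.0587] 0.34
plateL [0.3864 0.3122 0.0673] local [-0.0699  0.0831  0.0673] 0.31
plateR [0.5213 0.3462 0.0658] local [0.0691 0.0856 0.0658] 0.23
```

```bash
python3 - <<'E'
from h import *
a=cv2.imread("pics/o_top.png");b=cv2.imread("pics/o_side.png")
print(a.shape,b.shape)
h=np.zeros((550,800,3),np.uint8);a=cv2.resize(a,(375,412));b=cv2.resize(b,(420,344))
h[:412,:375]=a;h[:344,378:798]=b;cv2.imwrite("pics/o.png",h)
# tray
t=cv2.imread("pics/top0.png")[200:315,400:510];cv2.imwrite("pics/tr.png",cv2.resize(t,None,fx=5,fy=5,interpolation=cv2.INTER_CUBIC))
t=cv2.imread("pics/side0.png")[320:460,260:420];cv2.imwrite("pics/trs.png",cv2.resize(t,None,fx=4,fy=4,interpolation=cv2.INTER_CUBIC))
E
```

```text
(550, 500, 3) (540, 660, 3)
```

View pics/o.png

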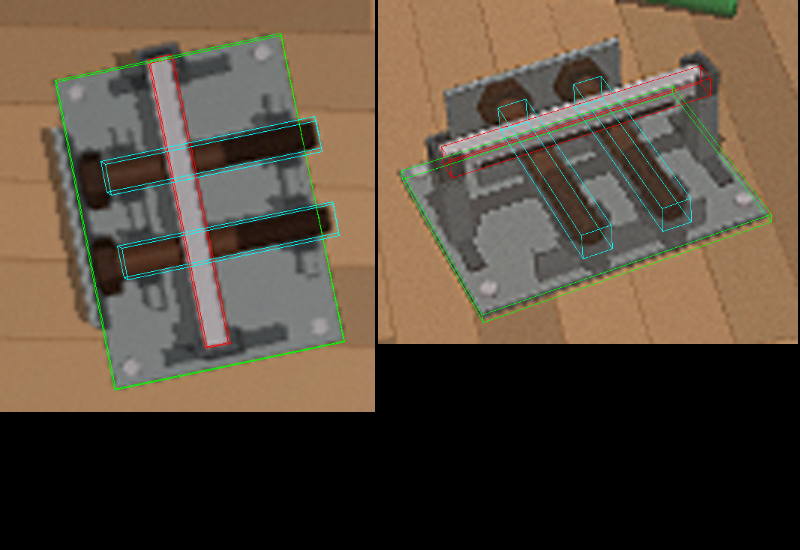

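View pics/tr.png

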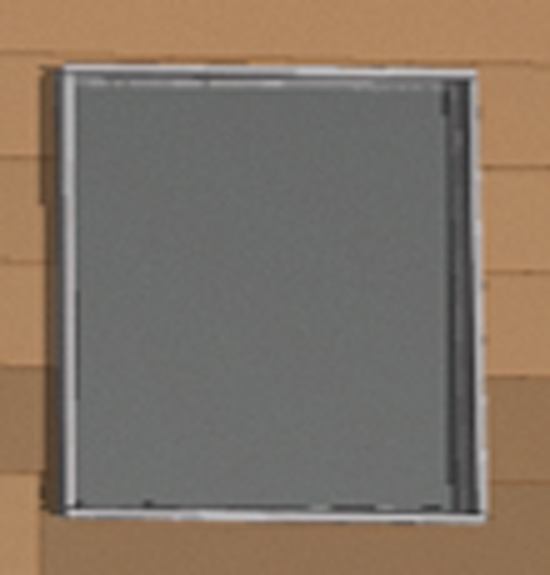

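View pics/trs.png

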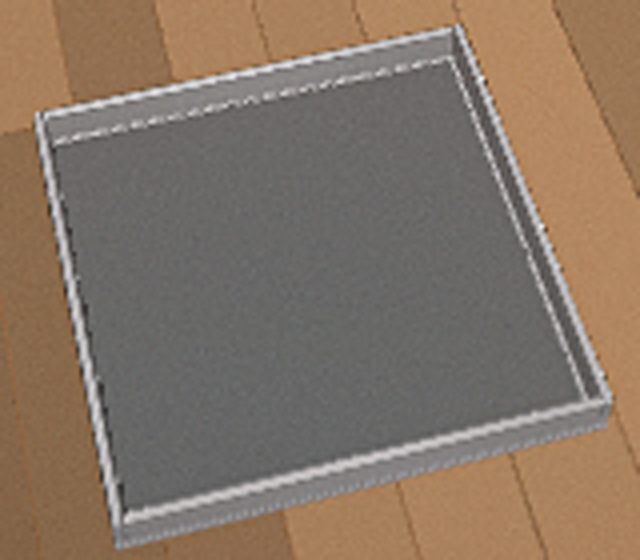

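```bash
python3 - <<'E'
from h import *
T=lambda x,y:(x/5+400-.4,y/5+200-.4)
S=lambda x,y:(x/4+260-.4,y/4+320-.4)
A,B,z=.12,.11,.03
obs=[("top",T(65,66),(A,B,z)),("top",T(476,71),(A,-B,z)),("top",T(486,520),(-A,-B,z)),("top",T(66,516),(-A,B,z)),
("side",S(40,115),(-A,B,z)),("side",S(458,28),(A,B,z)),("side",S(612,402),(A,-B,z)),("side",S(118,515),(-A,-B,z))]
def f(p):
    g=frame(p);return np.concatenate([proj(n,g(L))[0]-a for n,a,L in obs])
r=least_squares(f,[.5,-.2,0,0]);print(r.x.round(4),np.degrees(r.x[3]),r.fun.round(1));np.save("tray.npy",r.x)
c=np.load("carrier.npy")
# bolts: local from top at z
k=lambda x,y:(x/5.4+209.6,y/5.4+199.6)
for nm,px,z in [("tipN",(475,315),.052),("tipF",(453,195),.052),("headfaceN",(168,380),.052),("headfaceF",(152,257),.052),("bar_mid",(270,293),.086)]:
    x=onz("top",k(*px),z);print(nm,x.round(4),(R.from_euler("z",-c[3]).as_matrix()@(x-[c[0],c[1],0])).round(4))
s,M=st();print("jaw heading",np.degrees(np.arctan2(M[1,0],M[0,0])))
E
```

```text
[ 0.4763 -0.2569 -0.0005  0.0048] 0.2769809716219618 [-1.  -0.8 -0.2 -0.4 -0.5  1.  -1.   0.4 -1.2 -0.8  1.5 -1.2  1.2  0.1
 -0.8  2.6]
tipN [0.4654 0.1518 0.052 ] [-0.0294 -0.0911  0.052 ]
tipF [0.5231 0.1638 0.052 ] [ 0.0295 -0.0924  0.052 ]
headfaceN [0.431  0.2978 0.052 ] [-0.0298  0.059   0.052 ]
headfaceF [0.4899 0.3077 0.052 ] [0.0298 0.0552 0.052 ]
bar_mid [0.4708 0.247  0.086 ] [-0.0026  0.0005  0.086 ]
0.1 tcp [0.2589 0.5406 0.2305] jawx [ 0.432  0.902 -0.002] z [-0.001 -0.001 -1.   ] F [-0.6 -0.2 -0.6] T [-0.01 -0.02  0.02] op 0.0856 q [ 1.01  0.36  1.51 -0.    1.27 -0.12]
jaw heading 64.39953001279348
```

apply_moves(
  turn=[
    [0, 0, 8],
    [0, 0, 16],
    [0, 0, 24],
    [0, 0, 32],
    [0, 0, 38.7],
  ],
  travel=[
    [3.5, -4.9, 0],
    [7, -9.8, 0],
    [10.5, -14.7, -1],
    [14, -19.6, -2],
    [17.5, -24.5, -3],
  ],
  gripper=[100, 100, 100, 100, 80],
)

```text
time: 0.72
position: [0.4347, 0.2939, 0.2001]
eef_rot: [1.948, 2.464, -0.002]
ft_force: [0.8, 0.4, -0.1]
opening: 0.0694
```

apply_moves(
  turn=[
    [0, 0, 0],
    [0, 0, 0],
    [0, 0, 0],
    [0, 0, 0],
    [0, 0, 0],
  ],
  travel=[
    [1.9, -2.35, -2],
    [3.83, -4.69, -4],
    [3.83, -4.69, -7],
    [3.83, -4.69, -9],
    [3.83, -4.69, -9],
  ],
  gripper=[60, 60, 60, 60, 60],
)

```text
time: 1.35
position: [0.4714, 0.2462, 0.1085]
eef_rot: [-1.948, -2.463, 0.008]
ft_force: [-0.0, -0.1, 0.6]
opening: 0.0513
```

```bash
cat > look.py <<'E'
import sys
from h import *
tag=sys.argv[1];s,M=st();print("heading",round(np.degrees(np.arctan2(M[1,0],M[0,0])),2))
# crops: top x0 y0 w h, side ...
a=list(map(int,sys.argv[2:10]))
out=np.zeros((400,800,3),np.uint8)
for i,n in enumerate(("top","side")):
    x,y,w,h=a[4*i:4*i+4];k=min(398/w,400/h);im=get_image(n)
    for P,c in ((s["position"],(0,255,255)),):
        pass
    im=cv2.resize(im[y:y+h,x:x+w],None,fx=k,fy=k,interpolation=cv2.INTER_CUBIC);im=im[:400,:398]
    out[:im.shape[0],i*400:i*400+im.shape[1]]=im
cv2.imwrite(f"pics/{tag}.png",out)
E
python3 look.py l1 200 190 130 130 220 130 130 130
```

```text
1.35 tcp [0.4714 0.2462 0.1085] jawx [-0.231  0.973 -0.002] z [-0.004 -0.003 -1.   ] F [-0.  -0.1  0.6] T [0.04 0.05 0.01] op 0.0513 q [ 0.35  0.41  1.79 -0.    0.95 -1.45]
heading 103.33
```

View pics/l1.png

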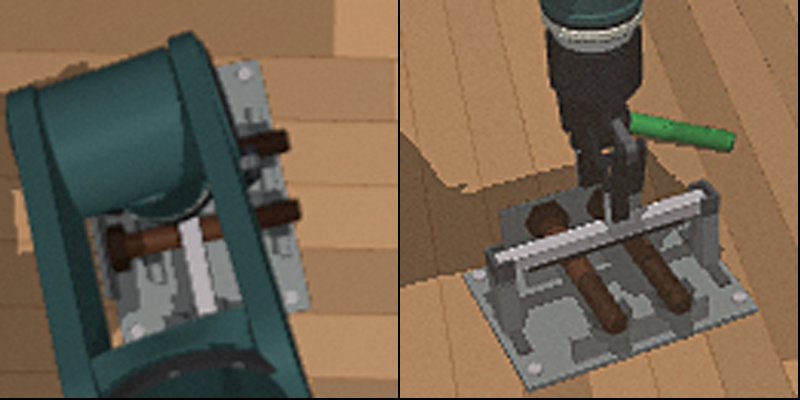

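The right panel shows the fingers straddling the bar at about (620,220), centred between the bolts. I'm descending to grip.

apply_moves(
  turn=[
    [0, 0, 0],
    [0, 0, 0],
    [0, 0, 0],
    [0, 0, 0],
    [0, 0, 0],
  ],
  travel=[
    [0.16, 0.08, -1],
    [0.16, 0.08, -2.5],
    [0.16, 0.08, -3.75],
    [0.16, 0.08, -3.75],
    [0.16, 0.08, -3.75],
  ],
  gripper=[60, 60, 60, 60, 60],
)

```text
time: 2.08
position: [0.4746, 0.2479, 0.0727]
eef_rot: [1.948, 2.464, -0.003]
ft_force: [0.3, -0.2, -0.3]
opening: 0.0511
```

apply_moves(
  turn=[
    [0, 0, 0],
    [0, 0, 0],
    [0, 0, 0],
    [0, 0, 0],
    [0, 0, 0],
  ],
  travel=[
    [0, 0, 0],
    [0, 0, 0],
    [0, 0, 0],
    [0, 0, 0],
    [0, 0, 0],
  ],
  gripper=[0, 0, 0, 0, 0],
)

```text
time: 2.7
position: [0.4749, 0.249, 0.0735]
eef_rot: [1.948, 2.464, 0.001]
ft_force: [-1.9, 4.5, 4.9]
opening: 0.0138
```

```bash
python3 look.py l2 200 190 130 130 220 130 130 130
```

```text
2.7 tcp [0.4749 0.249  0.0735] jawx [-0.231  0.973 -0.   ] z [ 0.001  0.    -1.   ] F [-1.9  4.5  4.9] T [0.74 0.42 0.03] op 0.0138 q [ 0.35  0.46  1.81 -0.    0.86 -1.45]
heading 103.33
```

View pics/l2.png

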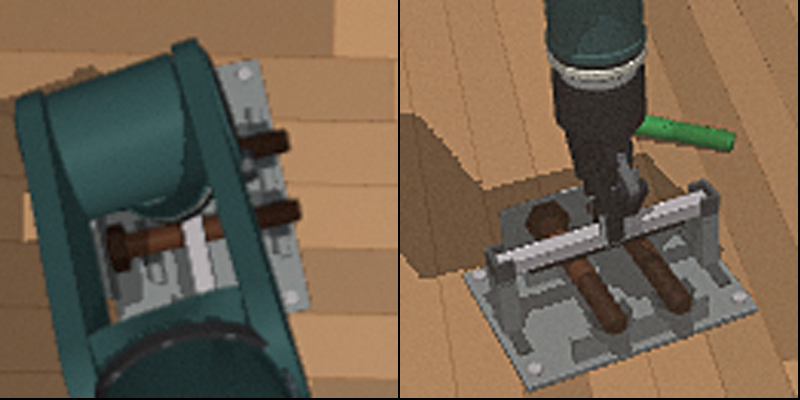

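apply_moves(
  turn=[
    [0, 0, 0],
    [0, 0, 0],
    [0, 0, 0],
    [0, 0, 0],
    [0, 0, 0],
  ],
  travel=[
    [0, 0, 0],
    [0, 0, 0],
    [0, 0, 0],
    [-0.1, 0, -0.5],
    [-0.1, 0, -0.5],
  ],
  gripper=[45, 45, 45, 45, 45],
)

```text
time: 3.42
position: [0.4733, 0.2487, 0.0679]
eef_rot: [-1.949, -2.464, 0.001]
ft_force: [-0.1, 0.3, 0.3]
opening: 0.0383
```

apply_moves(
  turn=[
    [0, 0, 0],
    [0, 0, 0],
    [0, 0, 0],
    [0, 0, 0],
    [0, 0, 0],
  ],
  travel=[
    [0, 0, 0],
    [0, 0, 0],
    [0, 0, 0],
    [0, 0, 0],
    [0, 0, 0],
  ],
  gripper=[0, 0, 0, 0, 0],
)

```text
time: 4.05
position: [0.4731, 0.2487, 0.068]
eef_rot: [-1.948, -2.464, 0.001]
ft_force: [-1.0, 0.4, 1.0]
opening: 0.0145
```

apply_moves(
  turn=[
    [0, 0, 0],
    [0, 0, 0],
    [0, 0, 0],
    [0, 0, 0],
    [0, 0, 0],
  ],
  travel=[
    [0, 0, 1],
    [0, 0, 2.5],
    [0, 0, 4.5],
    [0, 0, 7],
    [0, 0, 7],
  ],
  gripper=[0, 0, 0, 0, 0],
)

```text
time: 4.68
position: [0.475, 0.2493, 0.1404]
eef_rot: [1.947, 2.462, 0.006]
ft_force: [0.5, -0.8, -3.9]
opening: 0.0142
```

```bash
python3 look.py l3 200 190 130 130 220 110 130 150
```

```text
4.67 tcp [0.475  0.2493 0.1404] jawx [-0.231  0.973  0.   ] z [ 0.004  0.001 -1.   ] F [ 0.5 -0.8 -3.9] T [0.01 0.01 0.04] op 0.0142 q [ 0.35  0.37  1.76 -0.    1.01 -1.45]
heading 103.33
```

View pics/l3.png

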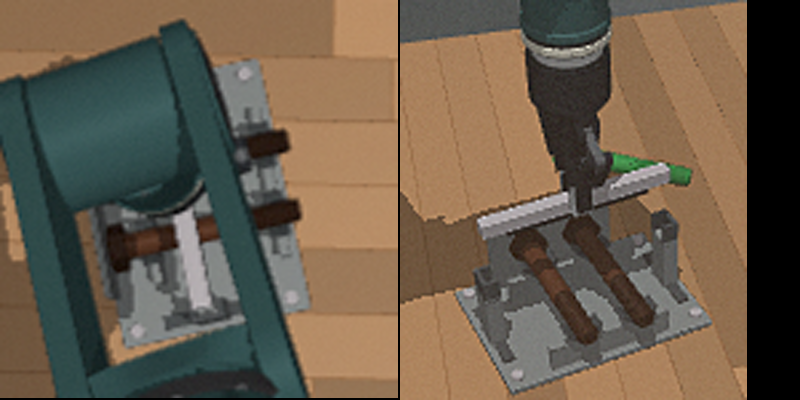

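apply_moves(
  turn=[
    [0, 0, 0],
    [0, 0, 0],
    [0, 0, 0],
    [0, 0, 0],
    [0, 0, 0],
  ],
  travel=[
    [0.5, -3, 0],
    [1.5, -8.5, 0],
    [2.5, -14, 0],
    [3.5, -19.5, 0],
    [4.5, -24.5, 0],
  ],
  gripper=[0, 0, 0, 0, 0],
)

```text
time: 5.4
position: [0.5173, 0.0018, 0.137]
eef_rot: [-1.948, -2.463, 0.002]
ft_force: [1.1, 1.1, -4.2]
opening: 0.0148
```

apply_moves(
  turn=[
    [0, 0, 0],
    [0, 0, 0],
    [0, 0, 0],
    [0, 0, 0],
    [0, 0, 0],
  ],
  travel=[
    [0, 0, -1],
    [0, 0, -3],
    [0, 0, -6],
    [0, 0, -9],
    [0, 0, -10],
  ],
  gripper=[0, 0, 0, 0, 0],
)

```text
time: 6.02
position: [0.5146, 0.0028, 0.0345]
eef_rot: [-1.944, -2.459, 0.007]
ft_force: [0.0, -0.8, -4.9]
opening: 0.0145
```

```bash
python3 look.py l4 260 190 130 130 200 180 180 180
```

```text
6.03 tcp [0.5146 0.0028 0.0345] jawx [-0.231  0.973  0.002] z [-0.008  0.001 -1.   ] F [ 0.  -0.8 -4.9] T [ 0.02 -0.03  0.01] op 0.0145 q [-0.13  0.51  1.88 -0.    0.76 -1.93]
heading 103.34
```

View pics/l4.png

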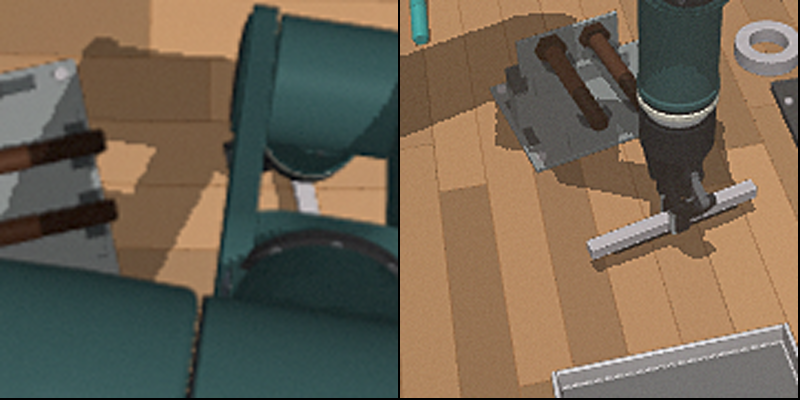

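apply_moves(
  turn=[
    [0, 0, 0],
    [0, 0, 0],
    [0, 0, 0],
    [0, 0, 0],
    [0, 0, 0],
  ],
  travel=[
    [0, 0, -1],
    [0, 0, -2],
    [0, 0, -2.5],
    [0, 0, -2.7],
    [0, 0, -2.7],
  ],
  gripper=[0, 0, 0, 0, 0],
)

```text
time: 6.75
position: [0.5158, 0.0024, 0.0086]
eef_rot: [-1.946, -2.461, 0.005]
ft_force: [-0.3, -0.3, -3.3]
opening: 0.0145
```

apply_moves(
  turn=[
    [0, 0, 0],
    [0, 0, 0],
    [0, 0, 0],
    [0, 0, 0],
    [0, 0, 0],
  ],
  travel=[
    [0, 0, -0.1],
    [0, 0, -0.2],
    [0, 0, -0.3],
    [0, 0, -0.4],
    [0, 0, -0.4],
  ],
  gripper=[0, 0, 0, 0, 0],
)

```text
time: 7.38
position: [0.5158, 0.0024, 0.0045]
eef_rot: [-1.946, -2.461, 0.005]
ft_force: [-0.4, 0.8, -4.2]
opening: 0.0144
```

apply_moves(
  turn=[
    [0, 0, 0],
    [0, 0, 0],
    [0, 0, 0],
    [0, 0, 0],
    [0, 0, 0],
  ],
  travel=[
    [0, 0, -0.1],
    [0, 0, -0.2],
    [0, 0, -0.2],
    [0, 0, -0.2],
    [0, 0, -0.2],
  ],
  gripper=[0, 0, 15, 40, 40],
)

```text
time: 8.0
position: [0.5162, 0.0024, 0.0026]
eef_rot: [-1.946, -2.461, 0.005]
ft_force: [-0.3, -0.5, -0.4]
opening: 0.0343
```

apply_moves(
  turn=[
    [0, 0, 0],
    [0, 0, 0],
    [0, 0, 0],
    [0, 0, -10],
    [0, 0, -20],
  ],
  travel=[
    [0, 0, 0],
    [0, 0, 1],
    [0, 0, 4],
    [0, 0, 9],
    [0, 2, 14],
  ],
  gripper=[50, 50, 50, 50, 50],
)

```text
time: 8.62
position: [0.5162, 0.0217, 0.1445]
eef_rot: [-2.351, -2.077, 0.003]
ft_force: [0.7, 0.8, -0.3]
opening: 0.043
```

```bash
python3 look.py l5 200 190 180 130 200 180 180 180
```

```text
8.62 tcp [0.5162 0.0217 0.1445] jawx [0.123 0.992 0.001] z [-0.004  0.002 -1.   ] F [ 0.7  0.8 -0.3] T [-0.02 -0.05 -0.03] op 0.043 q [-0.09  0.34  1.79  0.    1.02 -1.54]
heading 82.91
```

View pics/l5.png

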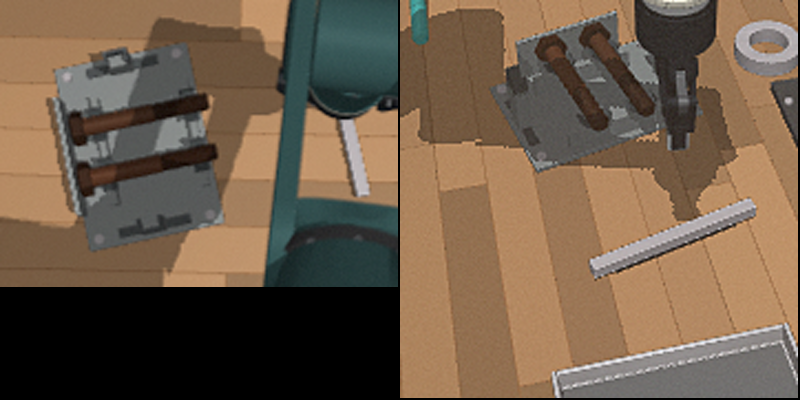

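apply_moves(
  turn=[
    [0, 0, -10],
    [0, 0, -20],
    [0, 0, -30],
    [0, 0, -40],
    [0, 0, -50],
  ],
  travel=[
    [0, 5, 0],
    [-0.5, 10, 0],
    [-0.8, 15, 0],
    [-1, 20, 0],
    [-1.4, 23.4, 0],
  ],
  gripper=[50, 50, 50, 50, 50],
)

```text
time: 9.35
position: [0.5056, 0.2592, 0.1482]
eef_rot: [3.008, 0.891, 0.006]
ft_force: [-0.2, 0.0, -0.8]
opening: 0.0426
```

apply_moves(
  turn=[
    [0, 0, -10],
    [0, 0, -19.8],
    [0, 0, -19.8],
    [0, 0, -19.8],
    [0, 0, -19.8],
  ],
  travel=[
    [0, 0, 0],
    [0, 0, -2],
    [0, 0, -4],
    [0, 0, -4],
    [0, 0, -4],
  ],
  gripper=[50, 50, 50, 50, 50],
)

```text
time: 9.98
position: [0.5058, 0.2591, 0.1086]
eef_rot: [3.116, 0.361, 0.005]
ft_force: [-0.0, 0.1, -0.4]
opening: 0.0425
```

```bash
python3 look.py l6 200 190 130 130 220 130 130 130
```

```text
9.97 tcp [0.5058 0.2591 0.1086] jawx [0.973 0.229 0.003] z [ 0.004 -0.005 -1.   ] F [-0.   0.1 -0.4] T [ 0.08 -0.02  0.02] op 0.0425 q [ 0.36  0.45  1.71 -0.01  0.98  0.13]
heading 13.22
```

View pics/l6.png

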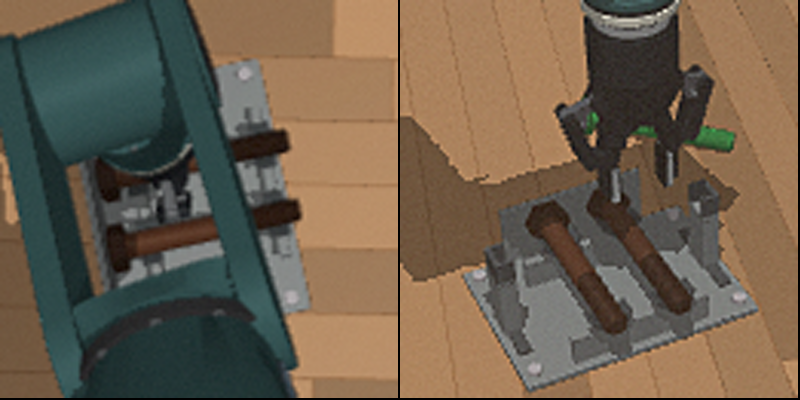

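apply_moves(
  turn=[
    [0, 0, 0],
    [0, 0, 0],
    [0, 0, 0],
    [0, 0, 0],
    [0, 0, 0],
  ],
  travel=[
    [-0.4, -0.3, 0],
    [-0.4, -0.3, -1],
    [-0.4, -0.3, -2],
    [-0.4, -0.3, -2.5],
    [-0.4, -0.3, -2.5],
  ],
  gripper=[50, 50, 50, 50, 50],
)

```text
time: 10.7
position: [0.5017, 0.2561, 0.0833]
eef_rot: [3.116, 0.361, 0.005]
ft_force: [-0.3, -0.7, -0.2]
opening: 0.0428
```

```bash
python3 look.py l7 200 190 130 130 240 150 110 110
```

```text
10.7 tcp [0.5017 0.2561 0.0833] jawx [0.974 0.228 0.002] z [ 0.004 -0.005 -1.   ] F [-0.3 -0.7 -0.2] T [ 0.01 -0.06  0.02] op 0.0428 q [ 0.35  0.48  1.74 -0.01  0.92  0.13]
heading 13.2
```

View pics/l7.png

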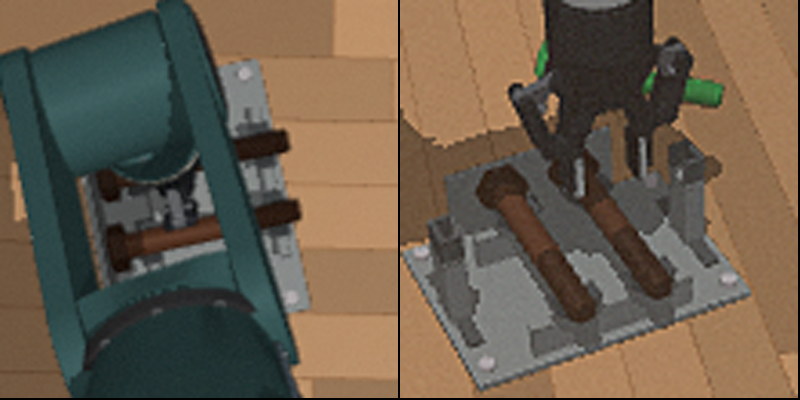

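apply_moves(
  turn=[
    [0, 0, 0],
    [0, 0, 0],
    [0, 0, 0],
    [0, 0, 0],
    [0, 0, 0],
  ],
  travel=[
    [0, 0, -1],
    [0, 0, -2],
    [0, 0, -3],
    [0, 0, -4],
    [0, 0, -4.3],
  ],
  gripper=[50, 50, 50, 50, 50],
)

```text
time: 11.42
position: [0.5017, 0.2561, 0.0399]
eef_rot: [3.116, 0.361, 0.004]
ft_force: [0.0, 0.5, -1.1]
opening: 0.0429
```

apply_moves(
  turn=[
    [0, 0, 0],
    [0, 0, 0],
    [0, 0, 0],
    [0, 0, 0],
    [0, 0, 0],
  ],
  travel=[
    [0, 0, 0],
    [0, 0, 0],
    [0, 0, 0],
    [0, 0, 0],
    [0, 0, 0],
  ],
  gripper=[30, 0, 0, 0, 0],
)

```text
time: 12.05
position: [0.5017, 0.2561, 0.04]
eef_rot: [3.115, 0.361, 0.004]
ft_force: [-0.1, -0.0, -2.6]
opening: 0.02
```

```bash
python3 look.py l8 200 190 130 130 240 150 110 110
```

```text
12.05 tcp [0.5017 0.2561 0.04  ] jawx [0.974 0.228 0.002] z [ 0.003 -0.005 -1.   ] F [-0.1 -0.  -2.6] T [-0.04  0.01  0.04] op 0.02 q [ 0.35  0.54  1.77 -0.01  0.82  0.13]
heading 13.21
```

View pics/l8.png

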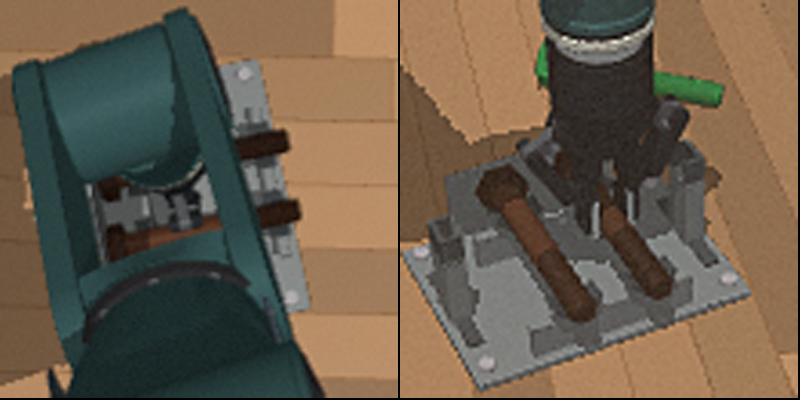

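The fingers hold the far bolt's shank at (610,200), opening 20 mm. I'm lifting straight up.

apply_moves(
  turn=[
    [0, 0, 0],
    [0, 0, 0],
    [0, 0, 0],
    [0, 0, 0],
    [0, 0, 0],
  ],
  travel=[
    [0, 0, 1],
    [0, 0, 3],
    [0, 0, 6],
    [0, 0, 9],
    [0, 0, 11],
  ],
  gripper=[0, 0, 0, 0, 0],
)

```text
time: 12.78
position: [0.5019, 0.2562, 0.1518]
eef_rot: [3.116, 0.361, 0.007]
ft_force: [-0.4, -0.3, -5.3]
opening: 0.0201
```

```bash
python3 look.py l9 200 190 130 130 220 90 150 150
```

```text
12.78 tcp [0.5019 0.2562 0.1518] jawx [0.974 0.228 0.004] z [ 0.005 -0.004 -1.   ] F [-0.4 -0.3 -5.3] T [-0.02 -0.01 -0.01] op 0.0201 q [ 0.35  0.39  1.68 -0.01  1.07  0.13]
heading 13.2
```

View pics/l9.png

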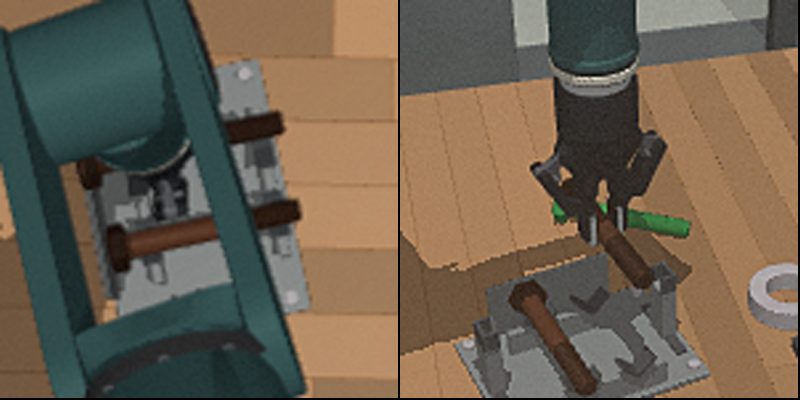

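apply_moves(
  turn=[
    [0, 0, 0],
    [0, 0, -3],
    [0, 0, -6],
    [0, 0, -9],
    [0, 0, -12.9],
  ],
  travel=[
    [0.3, -4, 0],
    [0.6, -9, 0],
    [1, -14, 0],
    [1.4, -19, 0],
    [1.8, -25, 0],
  ],
  gripper=[0, 0, 0, 0, 0],
)

```text
time: 13.5
position: [0.5205, 0.0056, 0.1518]
eef_rot: [3.137, 0.006, 0.009]
ft_force: [0.9, 0.1, -4.5]
opening: 0.0201
```

apply_moves(
  turn=[
    [0, 0, 0],
    [0, 0, 0],
    [0, 0, 0],
    [0, 0, 0],
    [0, 0, 0],
  ],
  travel=[
    [0.2, -5, 0],
    [0.4, -11, 0],
    [0.6, -17, 0],
    [0.6, -22, 0],
    [0.6, -24.5, 0],
  ],
  gripper=[0, 0, 0, 0, 0],
)

```text
time: 14.12
position: [0.5258, -0.2421, 0.1508]
eef_rot: [3.137, 0.002, 0.008]
ft_force: [0.4, -0.2, -5.1]
opening: 0.0202
```

Next, lower to TCP z of about 0.035 and look.

apply_moves(
  turn=[
    [0, 0, 0],
    [0, 0, 0],
    [0, 0, 0],
    [0, 0, 0],
    [0, 0, 0],
  ],
  travel=[
    [0, -0.2, -2],
    [0, -0.2, -5],
    [0, -0.2, -8],
    [0, -0.2, -10.5],
    [0, -0.2, -11.5],
  ],
  gripper=[0, 0, 0, 0, 0],
)

```text
time: 14.75
position: [0.5241, -0.2431, 0.0334]
eef_rot: [3.139, 0.002, 0.002]
ft_force: [-0.6, 0.2, -4.4]
opening: 0.0197
```

```bash
python3 look.py l10 390 190 130 130 250 260 190 190
```

```text
14.75 tcp [ 0.5241 -0.2431  0.0334] jawx [1.    0.002 0.001] z [ 0.001 -0.002 -1.   ] F [-0.6  0.2 -4.4] T [ 0.03 -0.03 -0.02] op 0.0197 q [-0.55  0.57  1.74 -0.    0.83 -0.55]
heading 0.09
```

View pics/l10.png

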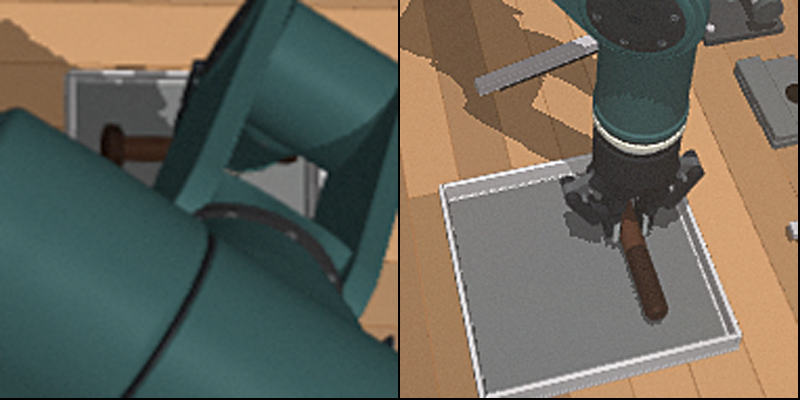

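apply_moves(
  turn=[
    [0, 0, 0],
    [0, 0, 0],
    [0, 0, 0],
    [0, 0, 0],
    [0, 0, 0],
  ],
  travel=[
    [0, 0, -0.7],
    [0, 0, -1.4],
    [0, 0, -1.8],
    [0, 0, -1.9],
    [0, 0, -2],
  ],
  gripper=[0, 0, 0, 0, 0],
)

```text
time: 15.48
position: [0.525, -0.2436, 0.0145]
eef_rot: [3.138, 0.002, 0.005]
ft_force: [-0.1, -0.6, -5.2]
opening: 0.0201
```

apply_moves(
  turn=[
    [0, 0, 0],
    [0, 0, 0],
    [0, 0, 0],
    [0, 0, 0],
    [0, 0, 0],
  ],
  travel=[
    [0, 0, -0.1],
    [0, 0, -0.2],
    [0, 0, -0.3],
    [0, 0, -0.4],
    [0, 0, -0.4],
  ],
  gripper=[0, 0, 0, 0, 0],
)

```text
time: 16.1
position: [0.525, -0.2436, 0.0105]
eef_rot: [3.138, 0.003, 0.005]
ft_force: [0.6, -0.7, -3.2]
opening: 0.02
```

apply_moves(
  turn=[
    [0, 0, 0],
    [0, 0, 0],
    [0, 0, 0],
    [0, 0, 0],
    [0, 0, 0],
  ],
  travel=[
    [0, 0, -0.1],
    [0, 0, -0.1],
    [0, 0, -0.1],
    [0, 0, -0.1],
    [0, 0, -0.1],
  ],
  gripper=[0, 26, 30, 45, 50],
)

```text
time: 16.73
position: [0.5252, -0.2437, 0.0097]
eef_rot: [3.138, 0.002, 0.005]
ft_force: [0.3, 0.3, -1.6]
opening: 0.0427
```

apply_moves(
  turn=[
    [0, 0, 0],
    [0, 0, 0],
    [0, 0, 0],
    [0, 0, 0],
    [0, 0, 0],
  ],
  travel=[
    [0, 0, 0],
    [0, 0, 2],
    [0, 0, 6],
    [0, 0, 11],
    [0, 4, 14],
  ],
  gripper=[50, 50, 50, 50, 50],
)

```text
time: 17.35
position: [0.5271, -0.2062, 0.1525]
eef_rot: [3.135, -0.002, 0.012]
ft_force: [0.3, 0.4, -0.1]
opening: 0.0426
```

```bash
python3 look.py l11 390 190 130 130 250 260 190 190
```

```text
17.35 tcp [ 0.5271 -0.2062  0.1525] jawx [ 1.    -0.001  0.008] z [ 0.008 -0.006 -1.   ] F [ 0.3  0.4 -0.1] T [0.01 0.   0.04] op 0.0426 q [-0.49  0.39  1.68 -0.    1.06 -0.49]
heading -0.07
```

View pics/l11.png

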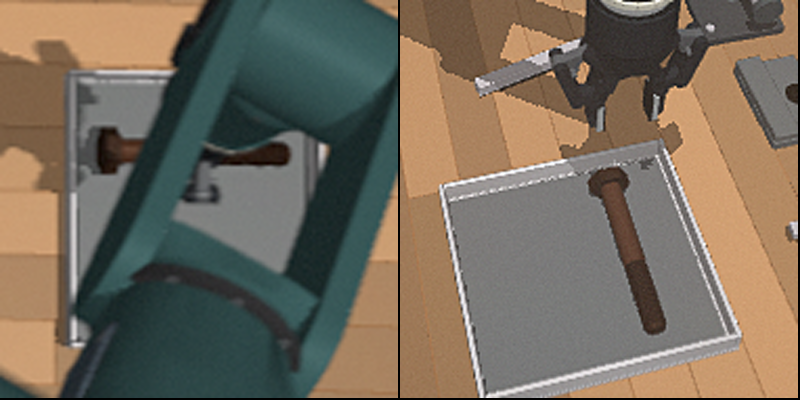

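The first bolt lies in the tray, from (605,180) to (655,330) in the side crop. Now the second one.

apply_moves(
  turn=[
    [0, 0, 3],
    [0, 0, 6],
    [0, 0, 9],
    [0, 0, 13.1],
    [0, 0, 13.1],
  ],
  travel=[
    [-0.5, 5, 0],
    [-1.5, 10.5, 0],
    [-2.5, 16, 0],
    [-4, 21.5, 0],
    [-5, 27, 0],
  ],
  gripper=[50, 50, 50, 50, 50],
)

```text
time: 18.08
position: [0.4756, 0.0694, 0.1526]
eef_rot: [3.117, 0.363, 0.012]
ft_force: [0.5, -0.7, -0.2]
opening: 0.0428
```

apply_moves(
  turn=[
    [0, 0, 0],
    [0, 0, 0],
    [0, 0, 0],
    [0, 0, 0],
    [0, 0, 0],
  ],
  travel=[
    [-1, 5, 0],
    [-2, 10, 0],
    [-3, 15, 0],
    [-3.5, 17.5, -1],
    [-3.5, 17.5, -3],
  ],
  gripper=[50, 50, 50, 50, 50],
)

```text
time: 18.7
position: [0.4408, 0.2463, 0.1223]
eef_rot: [3.117, 0.368, 0.015]
ft_force: [-0.2, -0.5, -0.4]
opening: 0.0426
```

```bash
python3 look.py l12 200 190 130 130 240 130 120 120
```

```text
18.7 tcp [0.4408 0.2463 0.1223] jawx [0.972 0.233 0.009] z [ 0.01  -0.002 -1.   ] F [-0.2 -0.5 -0.4] T [ 0.03 -0.   -0.  ] op 0.0426 q [ 0.38  0.35  1.84 -0.01  0.94  0.15]
heading 13.48
```

View pics/l12.png

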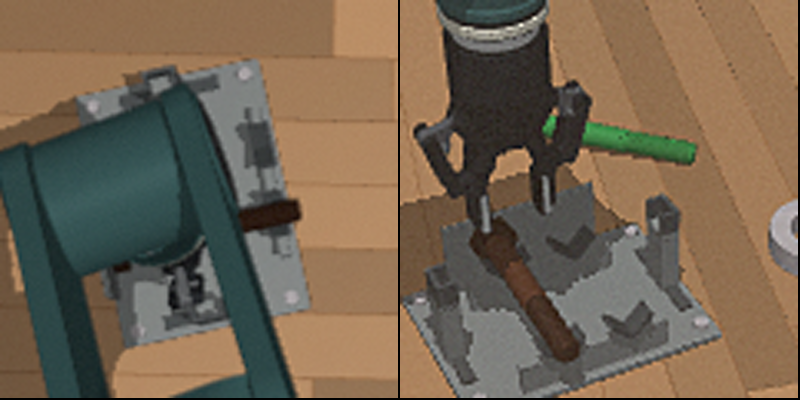

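apply_moves(
  turn=[
    [0, 0.5, -0.3],
    [0, 0.5, -0.3],
    [0, 0.5, -0.3],
    [0, 0.5, -0.3],
    [0, 0.5, -0.3],
  ],
  travel=[
    [0.32, -0.4, -1],
    [0.32, -0.4, -2],
    [0.32, -0.4, -3],
    [0.32, -0.4, -4],
    [0.32, -0.4, -4],
  ],
  gripper=[50, 50, 50, 50, 50],
)

```text
time: 19.42
position: [0.4412, 0.2397, 0.0796]
eef_rot: [3.117, 0.357, -0.011]
ft_force: [-0.7, 0.3, -0.5]
opening: 0.0428
```

```bash
python3 look.py l13 200 190 130 130 240 150 110 110
```

```text
19.43 tcp [0.4412 0.2397 0.0796] jawx [ 0.974  0.226 -0.008] z [-0.007 -0.005 -1.   ] F [-0.7  0.3 -0.5] T [-0.01 -0.01  0.08] op 0.0428 q [ 0.36  0.42  1.87 -0.    0.85  0.14]
heading 13.07
```

View pics/l13.png

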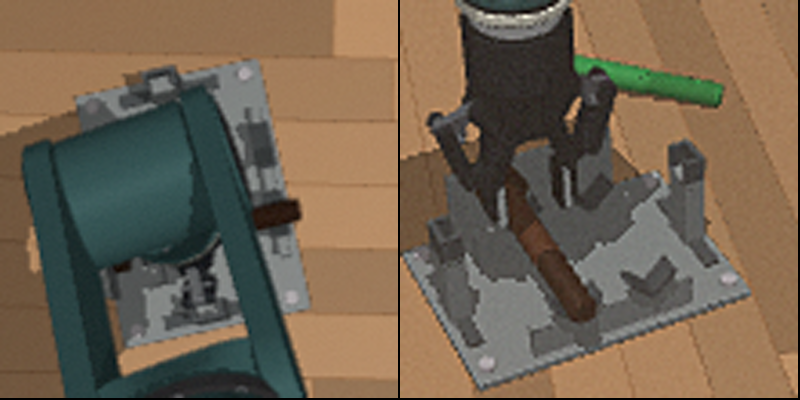

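apply_moves(
  turn=[
    [0, -0.4, 0],
    [0, -0.4, 0],
    [0, -0.4, 0],
    [0, -0.4, 0],
    [0, -0.4, 0],
  ],
  travel=[
    [0.28, 0.25, 0],
    [0.28, 0.25, -1],
    [0.28, 0.25, -2.2],
    [0.28, 0.25, -3.4],
    [0.28, 0.25, -3.95],
  ],
  gripper=[50, 50, 50, 50, 50],
)

```text
time: 20.15
position: [0.4439, 0.2422, 0.0396]
eef_rot: [3.116, 0.357, -0.001]
ft_force: [0.1, 0.1, 0.0]
opening: 0.0424
```

apply_moves(
  turn=[
    [0, 0, 0],
    [0, 0, 0],
    [0, 0, 0],
    [0, 0, 0],
    [0, 0, 0],
  ],
  travel=[
    [0, 0, 0],
    [0, 0, 0],
    [0, 0, 0],
    [0, 0, 0],
    [0, 0, 0],
  ],
  gripper=[30, 0, 0, 0, 0],
)

```text
time: 20.78
position: [0.4433, 0.2419, 0.0394]
eef_rot: [3.116, 0.357, -0.003]
ft_force: [-1.7, -1.3, -6.1]
opening: 0.0197
```

```bash
python3 look.py l14 200 190 130 130 240 150 110 110
```

```text
20.77 tcp [0.4433 0.2419 0.0394] jawx [ 0.974  0.226 -0.002] z [-0.001 -0.006 -1.   ] F [-1.7 -1.3 -6.1] T [-0.02  0.19  0.05] op 0.0197 q [ 0.37  0.49  1.9  -0.01  0.75  0.14]
heading 13.09
```

View pics/l14.png

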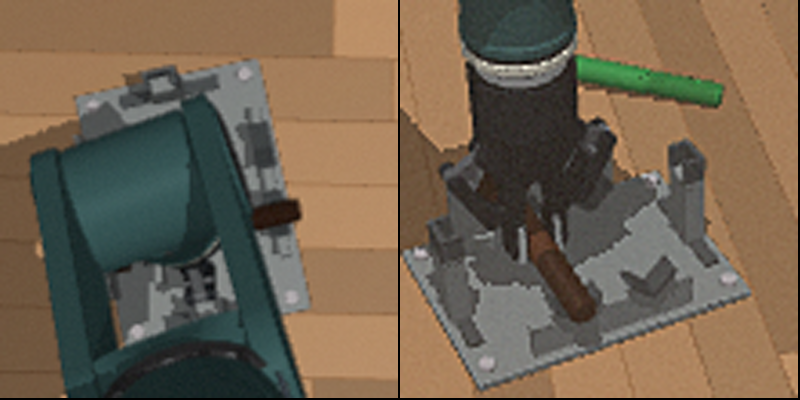

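The fingers grip the second shank at about (530,240). I'm lifting it.

apply_moves(
  turn=[
    [0, 0, 0],
    [0, 0, 0],
    [0, 0, 0],
    [0, 0, 0],
    [0, 0, 0],
  ],
  travel=[
    [0, 0, 1],
    [0, 0, 3],
    [0, 0, 6],
    [0, 0, 9],
    [0, 0, 11],
  ],
  gripper=[0, 0, 0, 0, 0],
)

```text
time: 21.5
position: [0.4443, 0.2423, 0.1517]
eef_rot: [3.116, 0.357, 0.002]
ft_force: [0.7, 0.1, -7.7]
opening: 0.0199
```

```bash
python3 look.py l15 200 190 130 130 200 90 150 150
```

```text
21.5 tcp [0.4443 0.2423 0.1517] jawx [0.974 0.226 0.001] z [ 0.002 -0.005 -1.   ] F [ 0.7  0.1 -7.7] T [-0.01 -0.02 -0.06] op 0.0199 q [ 0.37  0.32  1.8  -0.01  1.02  0.14]
heading 13.08
```

View pics/l15.png

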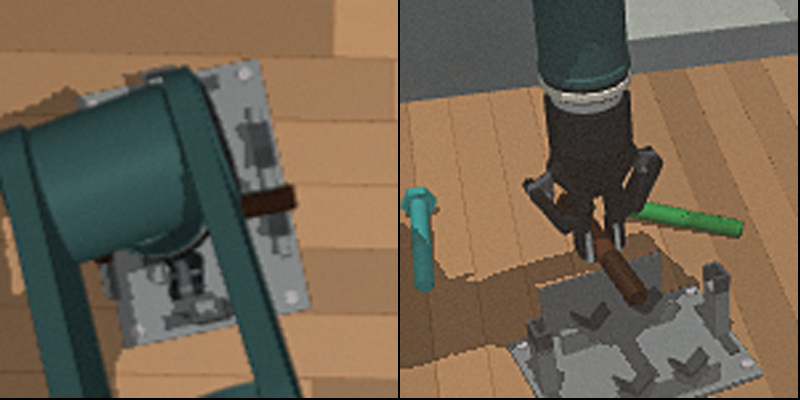

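apply_moves(
  turn=[
    [0, 0, 0],
    [0, 0, -3],
    [0, 0, -6],
    [0, 0, -9],
    [0, 0, -12.9],
  ],
  travel=[
    [0.5, -4, 0],
    [0.8, -9, 0],
    [1, -14, 0],
    [1, -19, 0],
    [1, -24, 0],
  ],
  gripper=[0, 0, 0, 0, 0],
)

```text
time: 22.22
position: [0.455, 0.0013, 0.1518]
eef_rot: [3.137, 0.002, 0.006]
ft_force: [1.5, -0.6, -7.0]
opening: 0.02
```

apply_moves(
  turn=[
    [0, 0, 0],
    [0, 0, 0],
    [0, 0, 0],
    [0, 0, 0],
    [0, 0, 0],
  ],
  travel=[
    [-0.3, -5, 0],
    [-0.8, -11, 0],
    [-1.4, -17, 0],
    [-2, -22, 0],
    [-2.3, -24.6, 0],
  ],
  gripper=[0, 0, 0, 0, 0],
)

```text
time: 22.85
position: [0.4315, -0.2475, 0.1513]
eef_rot: [3.136, -0.002, 0.006]
ft_force: [1.2, -1.1, -6.7]
opening: 0.0201
```

apply_moves(
  turn=[
    [0, 0, 0],
    [0, 0, 0],
    [0, 0, 0],
    [0, 0, 0],
    [0, 0, 0],
  ],
  travel=[
    [0, 0.3, -2],
    [0, 0.3, -5],
    [0, 0.3, -8],
    [0, 0.3, -10.5],
    [0, 0.3, -11.5],
  ],
  gripper=[0, 0, 0, 0, 0],
)

```text
time: 23.48
position: [0.4305, -0.2438, 0.0346]
eef_rot: [3.138, -0.002, 0.003]
ft_force: [-0.9, 0.1, -6.4]
opening: 0.0199
```

```bash
python3 look.py l16 390 190 130 130 250 260 190 190
```

```text
23.48 tcp [ 0.4305 -0.2438  0.0346] jawx [ 1.    -0.001  0.002] z [ 0.002 -0.003 -1.   ] F [-0.9  0.1 -6.4] T [0.04 0.02 0.01] op 0.0199 q [-0.65  0.49  1.93 -0.    0.72 -0.65]
heading -0.08
```

View pics/l16.png

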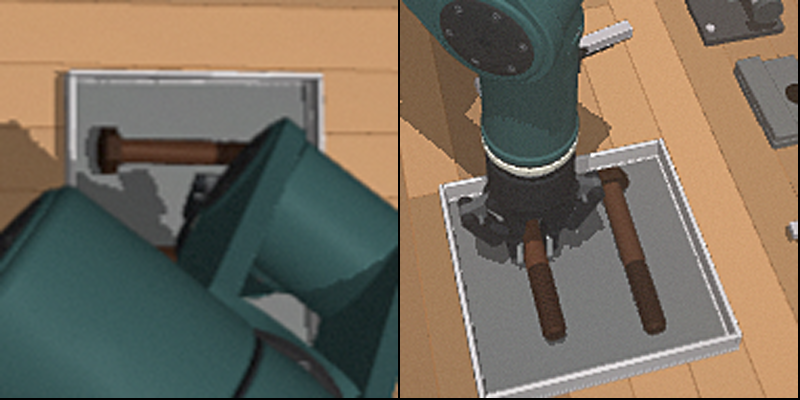

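apply_moves(
  turn=[
    [0, 0, 0],
    [0, 0, 0],
    [0, 0, 0],
    [0, 0, 0],
    [0, 0, 0],
  ],
  travel=[
    [0, 0, -0.7],
    [0, 0, -1.4],
    [0, 0, -1.9],
    [0, 0, -2.1],
    [0, 0, -2.1],
  ],
  gripper=[0, 0, 0, 0, 0],
)

```text
time: 24.2
position: [0.4308, -0.244, 0.0142]
eef_rot: [3.138, -0.002, 0.003]
ft_force: [-0.6, 0.4, -6.3]
opening: 0.0201
```

apply_moves(
  turn=[
    [0, 0, 0],
    [0, 0, 0],
    [0, 0, 0],
    [0, 0, 0],
    [0, 0, 0],
  ],
  travel=[
    [0, 0, -0.1],
    [0, 0, -0.2],
    [0, 0, -0.3],
    [0, 0, -0.35],
    [0, 0, -0.35],
  ],
  gripper=[0, 0, 0, 0, 0],
)

```text
time: 24.82
position: [0.4309, -0.244, 0.0107]
eef_rot: [3.138, -0.002, 0.003]
ft_force: [-0.4, 0.0, -7.1]
opening: 0.0196
```

apply_moves(
  turn=[
    [0, 0, 0],
    [0, 0, 0],
    [0, 0, 0],
    [0, 0, 0],
    [0, 0, 0],
  ],
  travel=[
    [0, 0, -0.1],
    [0, 0, -0.15],
    [0, 0, -0.15],
    [0, 0, -0.15],
    [0, 0, -0.15],
  ],
  gripper=[0, 0, 26, 40, 48],
)

```text
time: 25.45
position: [0.4312, -0.2443, 0.0095]
eef_rot: [3.137, -0.002, 0.005]
ft_force: [1.3, 0.3, -0.8]
opening: 0.0407
```

apply_moves(
  turn=[
    [0, 0, 0],
    [0, 0, 0],
    [0, 0, 0],
    [0, 0, 0],
    [0, 0, 0],
  ],
  travel=[
    [0, 0, 0],
    [0, 0, 2],
    [0, 0, 6],
    [0, 0, 11],
    [0, 4, 15],
  ],
  gripper=[50, 50, 50, 50, 50],
)

```text
time: 26.08
position: [0.4328, -0.2063, 0.1618]
eef_rot: [3.135, -0.006, 0.01]
ft_force: [0.9, 0.1, 0.0]
opening: 0.0426
```

apply_moves(
  turn=[
    [0, 0, 0],
    [0, 0, 0],
    [0, 0, 0],
    [0, 0, 0],
    [0, 0, 0],
  ],
  travel=[
    [0, 5, 2],
    [0, 10, 4],
    [0.5, 15, 5],
    [1, 21, 5],
    [2, 27, 5],
  ],
  gripper=[50, 50, 50, 50, 50],
)

```text
time: 26.7
position: [0.4526, 0.0654, 0.2123]
eef_rot: [3.135, -0.007, 0.012]
ft_force: [1.4, -0.1, 1.1]
opening: 0.0427
```

apply_moves(
  turn=[
    [0, 0, 0],
    [0, 0, 0],
    [0, 0, 0],
    [0, 0, 0],
    [0, 0, 0],
  ],
  travel=[
    [0, 5, 0],
    [0, 10, 0],
    [0, 15, 0],
    [0, 20, 0],
    [0, 20, 0],
  ],
  gripper=[50, 50, 50, 50, 50],
)

```text
time: 27.32
position: [0.4525, 0.2684, 0.2123]
eef_rot: [3.136, -0.001, 0.013]
ft_force: [0.5, 0.2, 0.3]
opening: 0.0428
```

```bash
python3 look.py l17 290 150 220 170 230 220 230 230
```

```text
27.32 tcp [0.4525 0.2684 0.2123] jawx [ 1.    -0.001  0.008] z [ 0.008 -0.006 -1.   ] F [0.5 0.2 0.3] T [-0.06  0.03  0.04] op 0.0428 q [ 0.41  0.27  1.7  -0.01  1.17  0.41]
heading -0.03
```

View pics/l17.png

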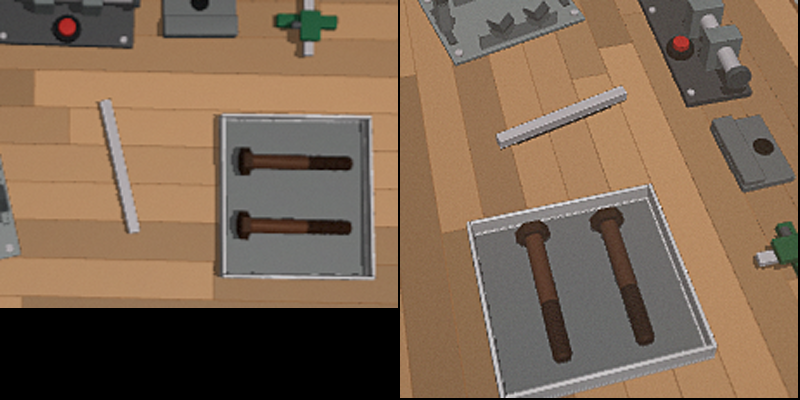

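The bar lies flat at (119,165) in the top crop, well clear of both. Both bolts lie side by side in the tray, at (295,160) and (295,225). I'll do one numeric check and then hand in.

```bash
python3 - <<'E'
from h import *
k=398/220;k2=398/230
T=lambda x,y:(x/k+290-.3,y/k+150-.3);S=lambda x,y:((x-400)/k2+230-.3,y/k2+220-.3)
for n,a,b in [("bar far top",S(626,93),T(105,101)),("bar near top",S(499,138),T(133,232)),("bolt1 tip",S(645,336),T(350,163)),("bolt2 tip",S(563,352),T(350,227)),("head1",S(606,215),T(243,161)),("head2",S(532,230),T(243,224))]:
    x,e=tri(a,b);print(n,x.round(3),round(e,1))
a=cv2.imread("pics/top0.png");b=get_image("top")
d=cv2.absdiff(a,b).max(2)[130:190,225:490];print("bystander region changed px",int((d>40).sum()))
print(env.sign_off())
E
```

```text
bar far top [0.613 0.022 0.013] 0.3
bar near top [ 0.419 -0.021  0.019] 0.0
bolt1 tip [ 0.524 -0.335  0.028] 0.6
bolt2 tip [ 0.431 -0.334  0.031] 0.4
head1 [ 0.525 -0.179  0.031] 0.2
head2 [ 0.432 -0.179  0.031] 0.6
bystander region changed px 0
the job is handed in; nothing more can be done
None
```

I lifted the retaining bar straight out of its brackets and laid it flat on bare bench between the carrier and the tray. Then I set both rusty bolts side by side on the tray floor, about 94 mm apart, and handed the job in at about 27 s. No verdict was reported.

**Last checks:**
- **Bar:** The final pictures show it flat and clear of the carrier and the tray. Its end tops triangulated at 13 and 19 mm, where 20 mm is expected. The 6 mm difference between the ends would be a tilt of under 2°. I put it down to picking error at this scale.
- **Bolts:** Both lie in the tray without touching. Heads and tips came out at 28–31 mm.
- **Test rig, gauges and plate:** The top view around them shows no changed pixels compared with the start.
- **Look-alikes:** I did not handle the green and turquoise ones.

**Disagreements:**
- The first grip on the bar was shallow, so I opened and gripped 5 mm lower before lifting.
- The opening read about 2 mm less than the true widths of the bar and shanks throughout.
- The bar's top in the carrier measured 3–6 mm higher than the text gives.

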